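# Fit the gauge flange and send the sledge through the spring gate

## Robot

A 6-joint arm with a two-finger parallel gripper is mounted at the origin on the work surface. World frame = base frame: x ahead of the robot, y to its left, z up, the work surface at z = 0. Lengths are in m, angles in rad, forces in N, time in s.
With the tool pointing down it reaches from about 0.325 to 0.9 m from the base axis. Payload 6.1 kg.
Tool frame: the origin (TCP) lies midway between the tips of the shut fingers; the grasp point (between the pads) lies 19 mm behind it; z points along the fingers, y is the line along which they close (so a half turn about z gives the same grasp; the last joint's range is limited). The gripper opens to 87 mm and grips with 3 to 60 N. Pads are 19 mm wide; open, the fingers measure 117 mm over their backs; the gripper's body (75 mm by 190 mm) begins 51 mm behind the grasp point.
Start: joints at [1.218, 0.22, 1.526, -0, 1.395, -0.126], TCP at [0.141, 0.609, 0.223] pointing down, gripper open.
Joint ranges: [-2.98, 2.98], [-0.91, 2.08], [0.09, 2.57], [-1.24, 4.39], [0.2, 2.65], [-2.68, 2.68]. Speed limits (rad/s): [2.57, 2.57, 3.01, 3.14, 3.14, 3.14].

## Interface

Orientations are given as a unit quaternion [w, x, y, z].
In Python, from station import arm gives the robot as it stands.
- The arm moves only by the tool jog_arm, never from a script. Its argument "deltas" is a list of rows, each an object of numbers: "x", "y", "z": the shift along the tool's x, y, z in m; "twist": the turn about the tool's z in rad; "hand": the finger opening in m, from 0 to 0.087. In form: [{"x": .., "y": .., "z": .., "twist": .., "hand": ..}, ...]. A call has 1 to 12 rows; each row shifts and turns the commanded pose from where the row before left it, along the tool's axes as they then stand; what a row does not reach is not made up. A row lasts 1/12 s, in which the tool goes at most 41.7 mm and 7.16 degrees, less where a joint would pass 70% of its speed; a pose out of reach is approached as far as the arm can. A call is refused whole if a number of a shift passes 0.0417 or a number of a turn 0.125, either way. A call with a gripper value outside its range is refused whole. The fingers move at their own pace and stop on an object; "newtons" is the grip in N (left out, the last holds). Time passes only in rows, so rows that do not move let the fingers close. It gives the time, the measured TCP pose, the force, the opening and the grip force at its end, in the units of the state.
- arm.get_obs(): the state, without advancing time (a new reading comes with each control period).
- arm.capture(name): name is "scene" or "top" or "wrist"; returns a dict with "img" (400x640x3 uint8, blue, green, red), "fx", "fy", "cx", "cy" (pixels), "origin" and "orientation" of the camera in the world; the wrist camera has in their place "mount" (4x4, takes a point from camera to tool coordinates, whose origin is the TCP and whose axes are the flange's). Camera axes: x right, y down, z forward; pixel columns grow to the right and rows downward; lengths in m; the calibration is good to about 2 mm. The wrist camera is an equidistant fisheye: a pixel r from the principal point sees the ray r / f radians off the axis. A picture is of the moment at which its call begins: read the wrist's pose just before it. There is no depth.
- arm.close_job(): hands the job in; it is judged then, once.
The state is a dict: "clock": time; "q": joint angles; "dq": joint speeds; "effort": joint torques, N m; "position": TCP position; "orientation": TCP orientation; "wrist_force": force on the tool from outside, world axes, zero at the start; "torque": the same for the moment, N m; "width": opening from 0.0 (shut) to 1.0 (fully open); "gripper_force": force on a finger pad.
Only numpy, scipy, OpenCV 4.12 (cv2) and the standard library are available. Lean on these libraries where they do the work, as an engineer would, in place of code of your own. Each camera call takes 0.05 s, during which the arm holds its last target. There are 200 camera calls.

## Task

Fit the flange whose bolt holes match the three brass studs of the grey sledge: lower it over the studs until it lies flat on the deck. Then push the sledge along its track through the yellow spring flaps into the blue bay until it is fully home against the rubber stop, and draw back so that both flaps close behind it, the flange still seated on its studs; leave the other two flanges and the white ware undisturbed.

Things in the scene. Friction and masses are not known exactly. Their poses are not given: they have to be found in the camera images.
- lane: Lane fixed to the bench. Origin: on the bench in the gate plane, mid-width. Sledge travels along lane +y. Floor 6 mm above the bench, y=-290 to 262 mm, between low dark rails (inner faces x=+-58, tops 18 mm high). Gate posts x=+-78 to 94, 74 mm high. Beyond the gate an open-topped blue bay, inner walls x=+-85, 64 mm high. A grey box 45 mm high sits outside the bay, out to x=121, y=115 to 185.
- gate (a point): Centre of the gate threshold, on the lane floor (6 mm above the bench); axes as lane.
- bay_stop (a point): Middle of the rubber stop's face at the end of the bay, on the lane floor, 240 mm beyond the gate along lane +y. The sledge is home when its front touches this face, its centre 165 mm beyond the gate.
- flap_near (a joint): Yellow spring flap on an upright pin at lane x=-78 mm in the gate plane; 76 mm long, 21 to 71 mm above the bench. 0 = shut; grows swinging into the bay (to 1.6 rad), never outward. Spring 0.036 N m shut, +0.03 per rad: 1 to 4 N on the sledge. It drags on the sledge's side and snaps shut once the sledge's rear is 76 mm past the gate and nothing is in its way.
- flap_far (a joint): The same flap mirrored, hinged at lane x=+78 mm; 0 = shut, grows inward.
- sledge: Loose grey sledge between the rails before the gate: 110 mm wide (x), 150 long (y), deck 28 thick, about 0.7 kg. Origin: centre of its underside. +y is its front, towards the gate, parallel to the lane; 3 mm play to each rail. It carries three upright brass studs (10 mm across, 18 high, tapered tips) and at the rear a red upright push plate.
- stud_plate (a point): Centre of the stud circle on the deck's top face, 15 mm ahead of the sledge's middle; axes as the sledge. The three studs stand on a circle of 36 mm radius, 120 degrees apart, the first towards sledge +y. A seated flange has its underside on this face.
- push_plate (a point): Middle of the rear face of the red push plate (70 mm wide, 12 mm thick, upright; top 21 mm above this point; lower edge 20 mm below, on the deck, whose rear face is flush with it). Push here towards sledge +y. Axes as the sledge; 75 mm behind the sledge's middle.
- flange3_c (a point): Aluminium flange with THREE bolt holes, hub up on the bench, any yaw. Point on its axis half-way up (28 mm above its underside, 56 high in all). Disc 100 mm across, 10 thick; round hub 40 mm across from 10 to 56 mm height, to grasp. Holes 16 mm across, right through, every 120 degrees on a circle of 36 mm radius, the first at its +y. About 0.32 kg.
- flange4_c (a point): The same, but with FOUR holes at 90 degrees on the 36 mm circle, the first at its +y. Point on its axis half-way up.
- flange5_c (a point): The same, but with FIVE holes at 72 degrees on the 36 mm circle, the first at its +y. Point on its axis half-way up.
- bowl_stack: Stack of five white bowls, 150 mm across, 101 mm high. Origin: centre of its underside.
- rice_bowl: White bowl, 130 mm across, 55 mm high. Origin: centre of its underside.
- sugar_pot: White lidded sugar pot with two ears, 125 mm over the ears, 98 mm high. Origin: centre of its underside.
- mug: White mug, 76 mm across plus handle, 75 mm high. Origin: centre of its underside.
- lid_a: White pot lid, 84 mm across, 52 mm high with its knob. Origin: centre of its underside.
- lid_b: White pot lid, 84 mm across, 52 mm high with its knob. Origin: centre of its underside.
There are look-alikes about, which are no part of the job. Leave any turquoise look-alike of the part that bears flange3_c alone.

How it is judged:
On the way, in this order (a step that is already met when the one before it is completed fails the run):
1. the three-hole flange lies flat on the sledge's deck over the studs, with the sledge still before the gate (horizontal distance between flange3_c and stud_plate below 0.006 m and z of flange3_c in the frame of stud_plate between 0.024 and 0.032 m and angle between the z axis of flange3_c and the z axis of stud_plate, either way round below 0.06 rad and y of sledge in the frame of lane below -0.06 m), for 0.2 s.
2. the sledge, flange seated, is passing through the gate on the lane floor and holds both flaps open (horizontal distance between flange3_c and stud_plate below 0.006 m and z of flange3_c in the frame of stud_plate between 0.024 and 0.032 m and angle between the z axis of flange3_c and the z axis of stud_plate, either way round below 0.06 rad and value of joint each of flap_near, flap_far above 0.7 rad and z of sledge in the frame of lane below 0.012 m and y of sledge in the frame of lane above -0.06 m), for 0.1 s.
At the end, for the whole second after the job is handed in: The three-hole flange is seated on the studs (axis within 6 mm of the stud circle's centre, underside within 4 mm of the deck, flat within 0.06 rad); the sledge lies on the lane floor, at rest, straight within 0.08 rad, within 8 mm of the rubber stop; both flaps are shut (under 0.08 rad) (horizontal distance between flange3_c and stud_plate below 0.006 m and z of flange3_c in the frame of stud_plate between 0.024 and 0.032 m and angle between the z axis of flange3_c and the z axis of stud_plate, either way round below 0.06 rad and y of sledge in the frame of lane above 0.157 m and z of sledge in the frame of lane below 0.01 m and angle between the y axis of sledge and the y axis of lane, either way round below 0.08 rad and value of joint each of flap_near, flap_far below 0.08 rad and linear speed of sledge below 0.01 m/s); the robot touches nothing.
It fails at once if a wrong flange is moved by more than 30 mm (distance of any of flange4_c, flange5_c from where it was at the start of the episode above 0.03 m).
It fails at once if a piece of white ware is moved by more than 30 mm or tipped over (distance of any of bowl_stack, rice_bowl, sugar_pot, mug, lid_a, lid_b from where it was at the start of the episode above 0.03 m or angle between any of bowl_stack, rice_bowl, sugar_pot, mug, lid_a, lid_b's own z axis and vertical above 0.5 rad).
It also fails if it takes over 62 s, if anything falls off the work surface, if the arm or the gripper's body presses on something with over 40 N, if the wrist force passes 120 N, or if a joint passes its speed limit or range.

## Working session

There is one attempt and no reset: what is moved stays moved. The work goes in short steps, Python scripts to look and compute and a tool call to move; the robot and the scene stay as the last step left them, time stands still between calls to the robot, and variables do not carry over. Pictures are saved under pics/ and viewed, at most 10 in all, crops included, and the job is handed in when it is done.

Besides the shell and the picture viewer there is one more tool, called as name(argument=value, ...) on one line, values as JSON. jog_arm: Moves the arm, as the interface text tells. Its arguments: {"type":"object","properties":{"deltas":{"type":"array","items":{"type":"object","properties":{"x":{"type":"number"},"y":{"type":"number"},"z":{"type":"number"},"twist":{"type":"number"},"hand":{"type":"number"}}}},"newtons":{"type":"number"}},"required":["deltas"]}

```bash
mkdir -p pics
cat > h.py <<'E'
import numpy as np,cv2
from station import arm
from scipy.spatial.transform import Rotation as R
def rot(q): return R.from_quat([q[1],q[2],q[3],q[0]]).as_matrix()
def cap(n,f):
    c=arm.capture(n); cv2.imwrite('pics/'+f,c['img']); return c
def px2w(c,u,v,z):
    d=rot(c['orientation'])@np.array([(u-c['cx'])/c['fx'],(v-c['cy'])/c['fy'],1]); o=np.array(c['origin'])
    return (o+d*(z-o[2])/d[2])
E
python3 - <<'E'
from h import *
import pickle
o=arm.get_obs();print(o)
for n in('scene','top'):
    c=cap(n,n+'.png'); pickle.dump(c,open(n+'.pkl','wb')); print({k:v for k,v in c.items() if k!='img'})
E
```

```text
{'clock': 0.0, 'q': array([ 1.21792242e+00,  2.21199686e-01,  1.52762214e+00, -2.08482088e-05,
        1.39471000e+00, -1.26118775e-01]), 'dq': array([-2.23504903e-04,  8.86510144e-05,  8.25781418e-04,  8.73958856e-04,
        6.32729259e-05, -9.58428306e-04]), 'effort': array([ 2.44168397e-03, -4.94614756e+01, -3.87380719e+01,  7.02670659e-02,
        5.73124678e-02, -1.29863893e-04]), 'position': array([0.14031362, 0.60840083, 0.22144781]), 'orientation': array([-2.20031395e-04,  1.13132944e-01,  9.93579386e-01, -9.44349383e-04]), 'wrist_force': array([ 1.03921945, -0.12798538, -0.45713165]), 'torque': array([-0.03568756,  0.00674425, -0.10323597]), 'gripper_force': 0.0, 'width': 0.9972017877327644}
{'fx': 379.29425675315673, 'fy': 379.29425675315673, 'cx': 319.74248798811175, 'cy': 203.72644126577768, 'origin': array([1.24059806, 0.14822886, 0.85233706]), 'orientation': array([-0.23537719,  0.5890452 ,  0.72122548, -0.27831122])}
{'fx': 430.3109838563262, 'fy': 430.3109838563262, 'cx': 313.83586465944296, 'cy': 192.73868155504783, 'origin': array([0.3074604 , 0.01949071, 1.37139676]), 'orientation': array([ 0.05588287, -0.6940773 ,  0.71437376, -0.06931039])}
```

View pics/top.png

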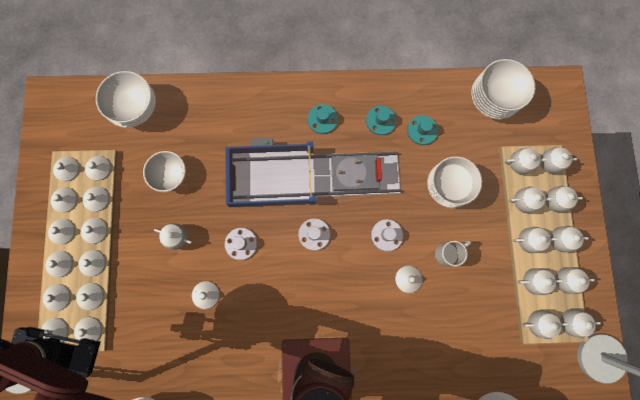

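View pics/scene.png

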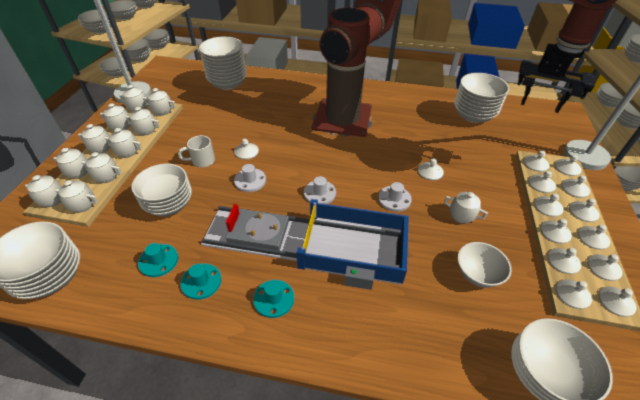

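Top view: the grey flanges at (240,243), (314,234) and (387,235) could each be the part. The turquoise look-alikes at (322,119), (381,120) and (422,129) are excluded. The sledge is at (358,173), the gate at x≈312 and the bay to its left. Next I count the holes in a close crop.

Run:
```python
from h import *
import pickle
t=pickle.load(open('top.pkl','rb'));s=pickle.load(open('scene.pkl','rb'))
def crop(im,u,v,w=24,h=None): 
    h=h or w; return cv2.resize(im[v-h:v+h,u-w:u+w],(264,264),interpolation=cv2.INTER_CUBIC)
a=np.hstack([crop(t['img'],*p) for p in((240,243),(314,234),(387,235))])
b=np.hstack([crop(s['img'],*p) for p in((395,195),(320,190),(250,178))])
cv2.imwrite('pics/c1.png',np.vstack([a,b]))
cv2.imwrite('pics/c2.png',cv2.resize(t['img'][138:212,222:406],None,fx=4.3,fy=4.3,interpolation=cv2.INTER_CUBIC))
for p in((240,243),(314,234),(387,235),(358,173)): print(p,px2w(t,*p,.01))
```

```text
(240, 243) [0.39707695 0.22645361 0.01      ]
(314, 234) [ 0.41856675 -0.00669392  0.01      ]
(387, 235) [ 0.4087137 -0.2377866  0.01     ]
(358, 173) [ 0.61216827 -0.15552354  0.01      ]
```

View pics/c1.png

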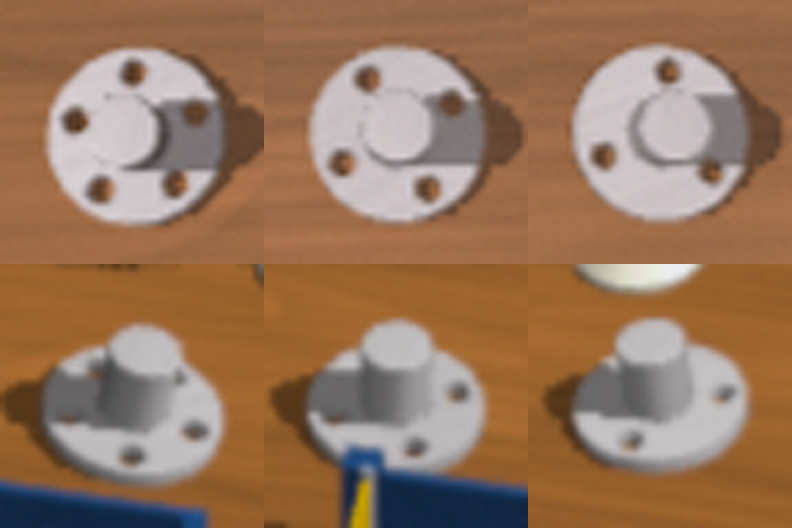

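View pics/c2.png

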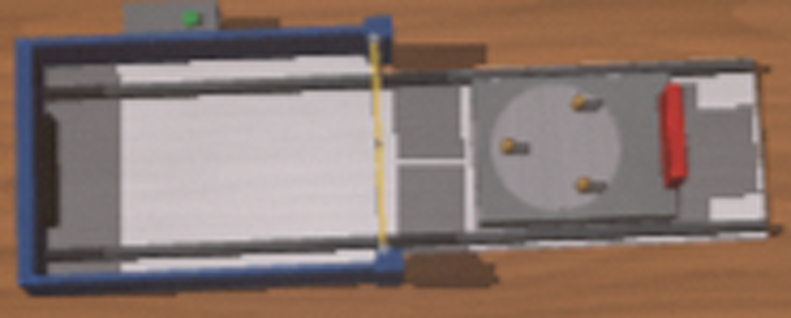

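The right-hand flange, top (387,235), has three holes at about (388.6,223.9), (376.5,239.4) and (396.3,242.5). The middle one has 4 and the left one 5. In the second crop the stud tips are at (508,146), (579,102) and (584,185). Next I compute the poses.

Run:
```python
from h import *
import pickle
t=pickle.load(open('top.pkl','rb'))
def yaw(P,c): 
    a=np.array([np.arctan2(*(p-c)[[1,0]]) for p in P]); return np.degrees(a), np.degrees(np.angle(np.mean(np.exp(3j*a)))/3)
H=[px2w(t,*p,.007)for p in((388.6,223.9),(376.5,239.4),(396.3,242.5))]; c=np.mean(H,0)
print('flange',c,yaw(H,c),[np.hypot(*(h-c)[:2]) for h in H])
g=lambda u,v,z:px2w(t,222+u/4.3,138+v/4.3,z)
S=[g(*p,.051) for p in((508,146),(579,102),(584,185))]; c=np.mean(S,0)
print('studs',c,yaw(S,c),[np.hypot(*(h-c)[:2]) for h in S])
for n,a,b,z in(('deckL',(475,221),(678,216),.034),('railL',(50,258),(778,230),.018),('railR',(50,92),(768,67),.018)):
    d=g(*a,z)-g(*b,z); print(n,g(*a,z),g(*b,z),np.degrees(np.arctan2(d[1],d[0])))
print('gate',g(376,38,.071),g(383,246,.071),'pp',g(672,135,.075))
```

```text
flange [ 0.40816639 -0.23873767  0.007     ] (array([ -10.82097094,  109.38036799, -130.61954574]), np.float64(-10.686715952414907)) [np.float64(0.036572260132774564), np.float64(0.036646296332602156), np.float64(0.036497867507794705)]
studs [ 0.60824149 -0.13008905  0.051     ] (array([  90.60783898,  -29.36350447, -149.40996411]), np.float64(-29.388543200945485)) [np.float64(0.03599162356532087), np.float64(0.03601495109965208), np.float64(0.03601888646773378)]
deckL [ 0.55584319 -0.06893083  0.034     ] [ 0.55551599 -0.21889812  0.034     ] 89.87499081862562
railL [0.53955828 0.24542353 0.018     ] [ 0.54583111 -0.29593115  0.018     ] 90.66387329134521
railR [0.66605059 0.24574479 0.018     ] [ 0.67147121 -0.29673645  0.018     ] 90.57249523975489
gate [6.86369378e-01 4.75422877e-04 7.10000000e-02] [ 5.32627740e-01 -1.40897689e-04  7.10000000e-02] pp [ 0.60738113 -0.21066393  0.075     ]
```

jog_arm(deltas=[{"twist": 0.112}, {"twist": 0.112}, {"twist": 0.112}, {"twist": 0.112}, {"twist": 0.112}, {"twist": 0.112}, {"twist": 0.112}, {"twist": 0.112}, {"twist": 0.112}])

```text
invalid input
```

jog_arm(deltas=[{"x": -0.037, "y": 0.01}, {"x": -0.037, "y": 0.01}, {"x": -0.037, "y": 0.01}, {"x": -0.037, "y": 0.01}, {"x": -0.037, "y": 0.01}, {"x": -0.037, "y": 0.01}, {"x": -0.037, "y": 0.01}, {"x": -0.037, "y": 0.01}, {"x": -0.037, "y": 0.01}, {"x": -0.037, "y": 0.01}, {"x": -0.037, "y": 0.01}, {"x": -0.037, "y": 0.01}])

```text
invalid input
```

```bash
cat >> h.py <<'E'
def go(tgt,psi_deg):
    o=arm.get_obs();M=rot(o['orientation']); p=o['position']
    psi=np.degrees(np.arctan2(M[1,1],M[0,1]))
    print('t',round(o['clock'],2),'pos',p.round(4),'psi',psi.round(2),'tilt z',M[:,2].round(4),'q6',o['q'][5].round(2),'w',round(o['width']*.087,4),'F',o['wrist_force'].round(1),'g',round(o['gripper_force'],1))
    print('tool shift',(M.T@(np.array(tgt)-p)).round(4),'twist',np.radians(psi-psi_deg).round(4))
E
python3 -c "
from h import *
go([.4082,-.2387,.22],19.3)"
```

```text
t 0.1 pos [0.1403 0.6085 0.2215] psi 77.01 tilt z [-6.0e-04 -1.6e-03 -1.0e+00] q6 -0.13 w 0.0869 F [-0.5  0.1 -0.1] g 0.0
tool shift [-0.4515 -0.7653  0.0028] twist 1.0072
```

jog_arm(deltas=[{"x": 0, "y": 0, "z": 0, "twist": 0.112, "hand": 0.087}, {"x": 0, "y": 0, "z": 0, "twist": 0.112, "hand": 0.087}, {"x": 0, "y": 0, "z": 0, "twist": 0.112, "hand": 0.087}, {"x": 0, "y": 0, "z": 0, "twist": 0.112, "hand": 0.087}, {"x": 0, "y": 0, "z": 0, "twist": 0.112, "hand": 0.087}, {"x": 0, "y": 0, "z": 0, "twist": 0.112, "hand": 0.087}, {"x": 0, "y": 0, "z": 0, "twist": 0.112, "hand": 0.087}, {"x": 0, "y": 0, "z": 0, "twist": 0.112, "hand": 0.087}, {"x": 0, "y": 0, "z": 0, "twist": 0.112, "hand": 0.087}])

```text
clock: 0.85
position: [0.1404, 0.6086, 0.2218]
orientation: [0.0, 0.581, 0.814, -0.001]
wrist_force: [-0.2, -0.7, -0.2]
width: 1.001
gripper_force: 0.0
```

jog_arm(deltas=[{"x": -0.037, "y": 0.01, "z": 0, "twist": 0, "hand": 0.087}, {"x": -0.037, "y": 0.01, "z": 0, "twist": 0, "hand": 0.087}, {"x": -0.037, "y": 0.01, "z": 0, "twist": 0, "hand": 0.087}, {"x": -0.037, "y": 0.01, "z": 0, "twist": 0, "hand": 0.087}, {"x": -0.037, "y": 0.01, "z": 0, "twist": 0, "hand": 0.087}, {"x": -0.037, "y": 0.01, "z": 0, "twist": 0, "hand": 0.087}, {"x": -0.037, "y": 0.01, "z": 0, "twist": 0, "hand": 0.087}, {"x": -0.037, "y": 0.01, "z": 0, "twist": 0, "hand": 0.087}, {"x": -0.037, "y": 0.01, "z": 0, "twist": 0, "hand": 0.087}, {"x": -0.037, "y": 0.01, "z": 0, "twist": 0, "hand": 0.087}, {"x": -0.037, "y": 0.01, "z": 0, "twist": 0, "hand": 0.087}, {"x": -0.037, "y": 0.01, "z": 0, "twist": 0, "hand": 0.087}])

```text
clock: 1.85
position: [0.4006, 0.2276, 0.2224]
orientation: [-0.0, 0.579, 0.815, -0.0]
wrist_force: [0.7, -0.4, -0.7]
width: 1.0
gripper_force: 0.0
```

```bash
python3 -c "
from h import *
go([.4082,-.2387,.17],19.3)"
```

```text
t 1.85 pos [0.4006 0.2276 0.2224] psi 19.26 tilt z [-1.e-04  0.e+00 -1.e+00] q6 0.01 w 0.087 F [ 0.7 -0.4 -0.7] g 0.0
tool shift [-0.4427 -0.1467  0.0524] twist -0.0007
```

jog_arm(deltas=[{"x": -0.036, "y": -0.0122, "z": 0, "twist": 0, "hand": 0.087}, {"x": -0.036, "y": -0.0122, "z": 0, "twist": 0, "hand": 0.087}, {"x": -0.036, "y": -0.0122, "z": 0, "twist": 0, "hand": 0.087}, {"x": -0.036, "y": -0.0122, "z": 0, "twist": 0, "hand": 0.087}, {"x": -0.036, "y": -0.0122, "z": 0, "twist": 0, "hand": 0.087}, {"x": -0.036, "y": -0.0122, "z": 0, "twist": 0, "hand": 0.087}, {"x": -0.036, "y": -0.0122, "z": 0.01, "twist": 0, "hand": 0.087}, {"x": -0.036, "y": -0.0122, "z": 0.01, "twist": 0, "hand": 0.087}, {"x": -0.036, "y": -0.0122, "z": 0.01, "twist": 0, "hand": 0.087}, {"x": -0.036, "y": -0.0122, "z": 0.01, "twist": 0, "hand": 0.087}, {"x": -0.036, "y": -0.0122, "z": 0.01, "twist": 0, "hand": 0.087}, {"x": 0, "y": 0, "z": 0, "twist": 0, "hand": 0.087}])

```text
clock: 2.85
position: [0.4025, -0.1938, 0.1705]
orientation: [-0.001, 0.581, 0.814, -0.001]
wrist_force: [0.2, 0.7, -0.3]
width: 0.999
gripper_force: 0.0
```

Run:
```python
from h import *
go([.4082,-.2387,.12],19.3)
c=cap('wrist','w1.png'); print({k:v for k,v in c.items() if k!='img'})
```

```text
t 2.85 pos [ 0.4025 -0.1938  0.1705] psi 18.96 tilt z [-0.0026 -0.0011 -1.    ] q6 -0.95 w 0.0869 F [ 0.2  0.7 -0.3] g 0.0
tool shift [-0.0443 -0.0091  0.0505] twist -0.006
{'fx': 309.70691628693146, 'fy': 309.70691628693146, 'cx': 319.0707297294248, 'cy': 203.14794347719692, 'mount': array([[ 5.52342274e-04, -9.60424392e-01, -2.78540270e-01,
         7.67959079e-02],
       [ 9.99999803e-01,  6.13681752e-04, -1.33024783e-04,
        -2.60963513e-05],
       [ 2.98695327e-04, -2.78540142e-01,  9.60424542e-01,
        -1.63741093e-01],
       [ 0.00000000e+00,  0.00000000e+00,  0.00000000e+00,
         1.00000000e+00]])}
```

View pics/w1.png

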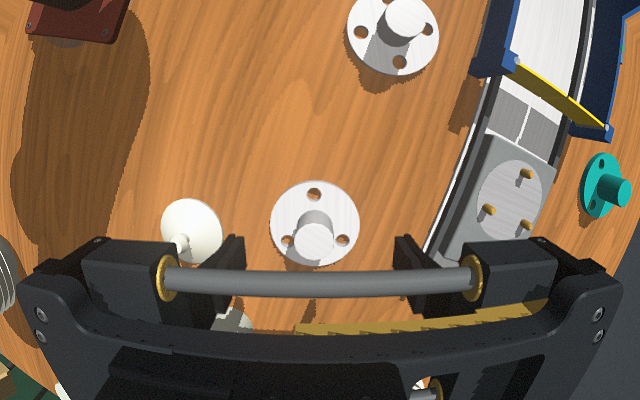

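The wrist view shows flange3 with holes at (314,194), (287,240) and (343,240). The stud tips are at (526,173), (489,210) and (526,224). I'll refine both poses from these.

```bash
cat >> h.py <<'E'
def wpx(c,o,u,v,z):
    x,y=(u-c['cx'])/c['fx'],(v-c['cy'])/c['fy']; r=np.hypot(x,y)
    d=np.array([x/r*np.sin(r),y/r*np.sin(r),np.cos(r)]); M=rot(o['orientation']); m=c['mount']
    O=o['position']+M@m[:3,3]; d=M@m[:3,:3]@d
    return O+d*(z-O[2])/d[2]
def fit(P):
    P=np.array(P);c=P.mean(0);a=np.arctan2(P[:,1]-c[1],P[:,0]-c[0])
    print('c',c.round(4),'yaw3',np.degrees(np.angle(np.mean(np.exp(3j*a)))/3).round(2),'r',np.hypot(*(P-c)[:,:2].T).round(4))
E
python3 - <<'E'
from h import *
o=arm.get_obs();c=cap('wrist','w2.png')
fit([wpx(c,o,*p,.007) for p in((314,194),(287,240),(343,240))])
fit([wpx(c,o,*p,.051) for p in((526,173),(489,210),(526,224))])
E
```

```text
c [ 0.4119 -0.2344  0.007 ] yaw3 -10.52 r [0.0363 0.0368 0.0372]
c [ 0.6077 -0.1255  0.051 ] yaw3 -28.27 r [0.0354 0.0348 0.0345]
```

Run:
```python
from h import *
go([.4082,-.2387,.024],19.3)
o=arm.get_obs();c=cap('wrist','w3.png')
import cv2
im=c['img']; cv2.imwrite('pics/w3c.png',np.hstack([cv2.resize(im[175:265,265:365],(400,360),interpolation=cv2.INTER_CUBIC),cv2.resize(im[160:240,470:560],(400,360),interpolation=cv2.INTER_CUBIC)]))
print(o['position'],o['orientation'])
```

```text
t 2.95 pos [ 0.4031 -0.1896  0.1716] psi 19.04 tilt z [-0.0019  0.0016 -1.    ] q6 -0.95 w 0.0872 F [ 0.1  0.1 -0.2] g 0.0
tool shift [-0.0484 -0.011   0.1475] twist -0.0045
[ 0.40313711 -0.18960146  0.17155677] [-1.24759761e-03  5.80383852e-01  8.14342075e-01  1.16251819e-04]
```

View pics/w3c.png

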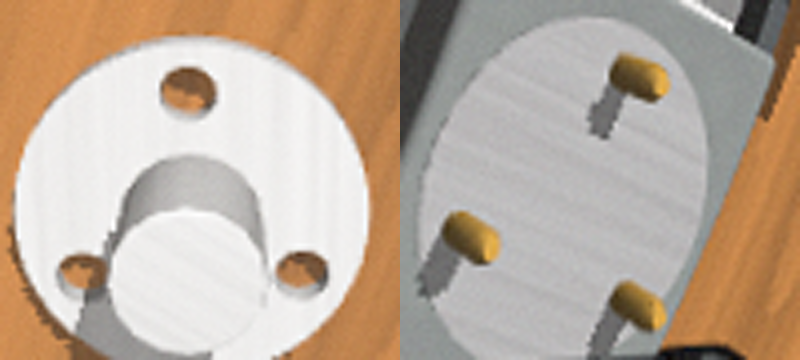

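The crop shows the hole rims at (312,197.5), (286.2,243) and (340.5,243), and the stud tips at (527.4,178.2), (489.6,214.7) and (527.2,230.2).

Run:
```python
from h import *
o=arm.get_obs();c=arm.capture('wrist')
o['position']=np.array([0.40313711,-0.18960146,0.17155677]);o['orientation']=[-1.24759761e-03,5.80383852e-01,8.14342075e-01,1.16251819e-04]
fit([wpx(c,o,*p,.010) for p in((312,197.5),(286.2,243),(340.5,243))])
fit([wpx(c,o,*p,.051) for p in((527.4,178.2),(489.6,214.7),(527.2,230.2))])
go([.4082,-.2387,.024],19.3)
```

```text
c [ 0.4116 -0.2361  0.01  ] yaw3 -10.27 r [0.0359 0.0356 0.0362]
c [ 0.6135 -0.1285  0.051 ] yaw3 -28.97 r [0.0361 0.0358 0.0364]
t 3.05 pos [ 0.4039 -0.1881  0.1724] psi 19.25 tilt z [-4.e-04  8.e-04 -1.e+00] q6 -0.95 w 0.0871 F [ 0.1 -0.5 -0.3] g 0.0
tool shift [-0.0493 -0.0126  0.1483] twist -0.0009
```

jog_arm(deltas=[{"x": -0.0162, "y": -0.0035, "z": 0, "twist": 0, "hand": 0.087}, {"x": -0.0162, "y": -0.0035, "z": 0, "twist": 0, "hand": 0.087}, {"x": -0.0162, "y": -0.0036, "z": 0, "twist": 0, "hand": 0.087}, {"x": 0, "y": 0, "z": 0.03, "twist": 0, "hand": 0.087}, {"x": 0, "y": 0, "z": 0.03, "twist": 0, "hand": 0.087}, {"x": 0, "y": 0, "z": 0.03, "twist": 0, "hand": 0.087}, {"x": 0, "y": 0, "z": 0.03, "twist": 0, "hand": 0.087}, {"x": 0, "y": 0, "z": 0.015, "twist": 0, "hand": 0.087}, {"x": 0, "y": 0, "z": 0.01, "twist": 0, "hand": 0.087}, {"x": 0, "y": 0, "z": 0, "twist": 0, "hand": 0.087}, {"x": 0, "y": 0, "z": 0, "twist": 0, "hand": 0.087}, {"x": 0, "y": 0, "z": 0, "twist": 0, "hand": 0.087}])

```text
clock: 4.05
position: [0.4115, -0.2385, 0.0292]
orientation: [0.001, 0.578, 0.816, -0.0]
wrist_force: [-0.3, 0.1, -0.0]
width: 1.001
gripper_force: 0.0
```

Run:
```python
from h import *
go([.410,-.2375,.024],19.3)
```

```text
t 4.05 pos [ 0.4115 -0.2385  0.0292] psi 19.31 tilt z [ 0.0022 -0.0018 -1.    ] q6 -1.03 w 0.0871 F [-0.3  0.1 -0. ] g 0.0
tool shift [ 0.0014 -0.0011  0.0052] twist 0.0002
```

jog_arm(deltas=[{"x": 0, "y": 0, "z": 0.004, "twist": 0, "hand": 0.087}, {"x": 0, "y": 0, "z": 0, "twist": 0, "hand": 0.03}, {"x": 0, "y": 0, "z": 0, "twist": 0, "hand": 0.03}, {"x": 0, "y": 0, "z": 0, "twist": 0, "hand": 0.03}, {"x": 0, "y": 0, "z": 0, "twist": 0, "hand": 0.03}, {"x": 0, "y": 0, "z": 0, "twist": 0, "hand": 0.03}, {"x": 0, "y": 0, "z": 0, "twist": 0, "hand": 0.03}, {"x": 0, "y": 0, "z": 0, "twist": 0, "hand": 0.03}, {"x": 0, "y": 0, "z": 0, "twist": 0, "hand": 0.03}, {"x": 0, "y": 0, "z": 0, "twist": 0, "hand": 0.03}, {"x": 0, "y": 0, "z": 0, "twist": 0, "hand": 0.03}, {"x": 0, "y": 0, "z": 0, "twist": 0, "hand": 0.03}], newtons=30)

```text
clock: 5.05
position: [0.4102, -0.2381, 0.0235]
orientation: [0.0, 0.579, 0.815, 0.0]
wrist_force: [0.3, 0.3, -1.1]
width: 0.454
gripper_force: 30.0
```

jog_arm(deltas=[{"x": 0, "y": 0, "z": 0, "twist": 0, "hand": 0.03}, {"x": 0, "y": 0, "z": 0, "twist": 0, "hand": 0.03}, {"x": 0, "y": 0, "z": -0.01, "twist": 0, "hand": 0.03}, {"x": 0, "y": 0, "z": -0.025, "twist": 0, "hand": 0.03}, {"x": 0, "y": 0, "z": -0.03, "twist": 0, "hand": 0.03}, {"x": 0, "y": 0, "z": -0.03, "twist": 0, "hand": 0.03}, {"x": 0, "y": 0, "z": -0.025, "twist": 0, "hand": 0.03}, {"x": 0, "y": 0, "z": 0, "twist": 0, "hand": 0.03}, {"x": 0, "y": 0, "z": 0, "twist": 0, "hand": 0.03}, {"x": 0, "y": 0, "z": 0, "twist": 0, "hand": 0.03}])

```text
clock: 5.88
position: [0.4091, -0.2374, 0.1422]
orientation: [-0.001, 0.579, 0.815, 0.0]
wrist_force: [0.1, -0.2, -3.9]
width: 0.451
gripper_force: 30.0
```

Run:
```python
from h import *
go([.6108,-.1293,.12],0.6)
o=arm.get_obs();c=cap('wrist','w4.png');go([.6108,-.1293,.12],0.6)
```

```text
t 5.88 pos [ 0.4091 -0.2374  0.1422] psi 19.25 tilt z [-0.0018  0.0014 -1.    ] q6 -1.03 w 0.0392 F [ 0.1 -0.2 -3.9] g 30.0
tool shift [0.0355 0.226  0.022 ] twist 0.3255
t 5.93 pos [ 0.4087 -0.237   0.1415] psi 19.25 tilt z [-0.003   0.0023 -1.    ] q6 -1.03 w 0.0392 F [-0.2 -0.8 -4.8] g 30.0
tool shift [0.035  0.2263 0.0212] twist 0.3255
```

View pics/w4.png

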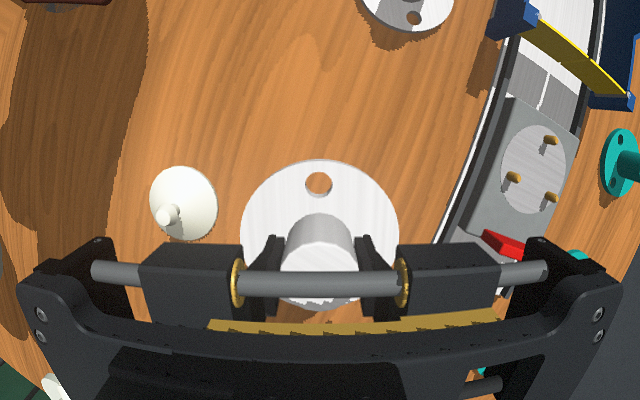

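The flange is held, with its front hole at (319,184) along tool +x as wanted. I'll move to a point 100 mm short of the studs, with the yaw aligned, and look.

jog_arm(deltas=[{"x": -0.0099, "y": 0.0322, "z": 0, "twist": 0, "hand": 0.03}, {"x": -0.0099, "y": 0.0322, "z": 0, "twist": 0, "hand": 0.03}, {"x": -0.0099, "y": 0.0322, "z": 0, "twist": 0, "hand": 0.03}, {"x": -0.0099, "y": 0.0322, "z": 0, "twist": 0, "hand": 0.03}, {"x": -0.0099, "y": 0.0322, "z": 0, "twist": 0, "hand": 0.03}, {"x": -0.0099, "y": 0.0322, "z": 0, "twist": 0, "hand": 0.03}, {"x": 0, "y": 0, "z": 0, "twist": 0.1085, "hand": 0.03}, {"x": 0, "y": 0, "z": 0, "twist": 0.1085, "hand": 0.03}, {"x": 0, "y": 0, "z": 0, "twist": 0.1085, "hand": 0.03}, {"x": 0, "y": 0, "z": 0, "twist": 0, "hand": 0.03}, {"x": 0, "y": 0, "z": 0, "twist": 0, "hand": 0.03}, {"x": 0, "y": 0, "z": 0, "twist": 0, "hand": 0.03}])

```text
clock: 6.93
position: [0.6112, -0.2301, 0.1419]
orientation: [-0.001, 0.702, 0.712, -0.0]
wrist_force: [-0.4, 0.2, -3.8]
width: 0.447
gripper_force: 30.0
```

Run:
```python
from h import *
import pickle
go([.6108,-.1293,.12],0.6)
o=arm.get_obs();c=cap('wrist','w5.png');pickle.dump((o,c),open('w5.pkl','wb'));go([.6108,-.1293,.12],0.6)
```

```text
t 6.93 pos [ 0.6112 -0.2301  0.1419] psi 0.77 tilt z [-0.0023  0.0012 -1.    ] q6 -0.49 w 0.0389 F [-0.4  0.2 -3.8] g 30.0
tool shift [0.1008 0.001  0.022 ] twist 0.003
t 6.98 pos [ 0.6115 -0.2303  0.1425] psi 0.74 tilt z [-1.4e-03  7.0e-04 -1.0e+00] q6 -0.49 w 0.0394 F [ 0.5  0.  -4.6] g 30.0
tool shift [0.101  0.0007 0.0226] twist 0.0024
```

View pics/w5.png

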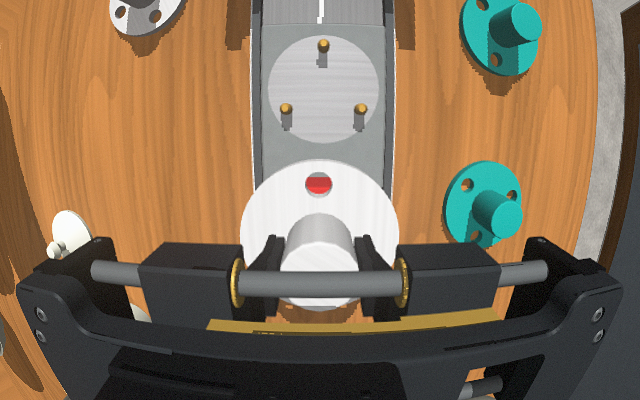

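The stud tips are at about (323,44), (286,108) and (361,108), and the held flange's front hole is at (319,184). Next I compute the relative offset in tool coordinates.

Run:
```python
from h import *
import pickle
o,c=pickle.load(open('w5.pkl','rb')); im=c['img']
hsv=cv2.cvtColor(im,cv2.COLOR_BGR2HSV)
m=cv2.inRange(hsv,(15,150,90),(30,255,255)); m[:, :260]=0;m[:,390:]=0;m[130:]=0
n,l,s,ce=cv2.connectedComponentsWithStats(m)
S=[(x,y) for (x,y),a in zip(ce[1:],s[1:,4]) if a>15]; print(np.round(S,1),s[1:])
m=cv2.inRange(hsv,(0,120,0),(12,255,255))|cv2.inRange(hsv,(168,120,0),(180,255,255))|cv2.inRange(hsv,(0,0,0),(180,255,140)); m[:170]=0;m[200:]=0;m[:,:300]=0;m[:,338:]=0
n,l,s,ce=cv2.connectedComponentsWithStats(m);print('hole',s[1:],ce[1:])
# disc edges
r=im[225,230:410].astype(int).sum(1); print(np.where(abs(np.diff(r))>120)[0]+230)
o2=dict(o,position=np.zeros(3),orientation=[1,0,0,0])
def T(u,v,z): return wpx(c,o2,u,v,z)
P=np.array([T(x,y,o['position'][2]-.048) for x,y in S]); fit(P); 
print('hole',T(318.5,183.5,.0135), T(318.5,183.5,.0165))
```

```text
[[323.1  42.4]
 [284.6 107.1]
 [361.6 107.5]] [[319  40   9   6  38]
 [280 104  10   8  46]
 [358 104   9   8  48]]
hole [[305 177  27  17 363]] [[318.19283747 184.21487603]]
[240 345 397]
c [0.1025 0.0031 0.0939] yaw3 0.02 r [0.0365 0.0365 0.0366]
hole [ 0.03733893 -0.00049504  0.0135    ] [ 0.03667139 -0.00050155  0.0165    ]
```

jog_arm(deltas=[{"x": 0.025, "y": 0.001, "z": 0, "twist": 0.01, "hand": 0.03}, {"x": 0.025, "y": 0.001, "z": 0, "twist": 0, "hand": 0.03}, {"x": 0.025, "y": 0.001, "z": 0.01, "twist": 0, "hand": 0.03}, {"x": 0.0165, "y": 0, "z": 0.02, "twist": 0, "hand": 0.03}, {"x": 0.01, "y": 0, "z": 0.02, "twist": 0, "hand": 0.03}, {"x": 0, "y": 0, "z": 0.008, "twist": 0, "hand": 0.03}, {"x": 0, "y": 0, "z": 0, "twist": 0, "hand": 0.03}, {"x": 0, "y": 0, "z": 0, "twist": 0, "hand": 0.03}, {"x": 0, "y": 0, "z": 0, "twist": 0, "hand": 0.03}, {"x": 0, "y": 0, "z": 0, "twist": 0, "hand": 0.03}])

```text
clock: 7.82
position: [0.616, -0.1304, 0.0873]
orientation: [0.001, 0.707, 0.707, 0.001]
wrist_force: [-0.1, 0.5, -3.8]
width: 0.453
gripper_force: 30.0
```

Run:
```python
from h import *
import pickle
go([.6108,-.1293,.0575],0.6)
o=arm.get_obs();c=arm.capture('wrist');pickle.dump((o,c),open('w6.pkl','wb'))
cv2.imwrite('pics/w6c.png',cv2.resize(c['img'][140:270,230:410],None,fx=4,fy=4,interpolation=cv2.INTER_CUBIC))
```

```text
t 7.82 pos [ 0.616  -0.1304  0.0873] psi -0.02 tilt z [ 0.0028 -0.0011 -1.    ] q6 -0.33 w 0.0394 F [-0.1  0.5 -3.8] g 30.0
tool shift [ 0.0011 -0.0053  0.0298] twist -0.0109
```

View pics/w6c.png

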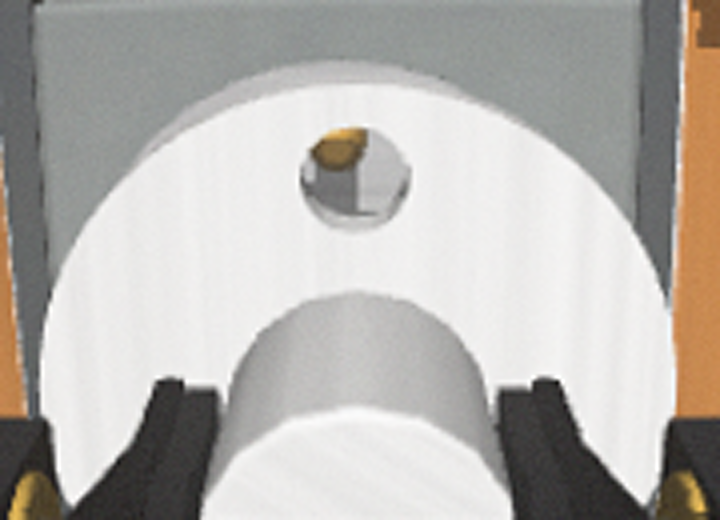

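The hole is at (355,181) in the crop. The stud tip sits up and left of its centre, at about (340,147).

Run:
```python
from h import *
import pickle
o,c=pickle.load(open('w6.pkl','rb'));o2=dict(o,position=np.zeros(3),orientation=[1,0,0,0])
f=lambda u,v,z:wpx(c,o2,230+u/4,140+v/4,z).round(4)
print('hole top',f(355,180,.0135),'stud tip',f(340,146,.0355),'disc L/R',f(40,370,.0135),f(677,370,.0135),'pale disc edges',f(145,160,.053),f(525,130,.053))
# deck side edges: left (36,60), right (640,60) at deck
print(f(38,30,.053),f(640,30,.053), f(42,240,.053),f(638,225,.053))
# pale disc on deck top
print(f(345,62,.053))
```

```text
hole top [ 0.0364 -0.0003  0.0135] stud tip [ 0.0371 -0.0028  0.0355] disc L/R [ 0.0061 -0.0499  0.0135] [0.0062 0.0503 0.0135] pale disc edges [ 0.0312 -0.0383  0.053 ] [0.0367 0.03   0.053 ]
[ 0.0553 -0.0571  0.053 ] [0.0552 0.0503 0.053 ] [ 0.0163 -0.0585  0.053 ] [0.0192 0.0517 0.053 ]
[ 0.0488 -0.0022  0.053 ]
```

jog_arm(deltas=[{"x": 0.0005, "y": -0.0028, "z": 0, "twist": 0, "hand": 0.03}, {"x": 0, "y": 0, "z": 0.006, "twist": 0, "hand": 0.03}, {"x": 0, "y": 0, "z": 0.006, "twist": 0, "hand": 0.03}, {"x": 0, "y": 0, "z": 0.003, "twist": 0, "hand": 0.03}, {"x": 0, "y": 0, "z": 0.002, "twist": 0, "hand": 0.03}, {"x": 0, "y": 0, "z": 0, "twist": 0, "hand": 0.03}, {"x": 0, "y": 0, "z": 0, "twist": 0, "hand": 0.03}])

```text
clock: 8.45
position: [0.6118, -0.1284, 0.0682]
orientation: [-0.0, 0.707, 0.707, -0.0]
wrist_force: [0.2, 0.3, -3.3]
width: 0.452
gripper_force: 30.0
```

Run:
```python
from h import *
import pickle
go([.6108,-.1293,.0575],0.6)
o=arm.get_obs();c=arm.capture('wrist');pickle.dump((o,c),open('w7.pkl','wb'))
cv2.imwrite('pics/w7c.png',cv2.resize(c['img'][140:270,230:410],None,fx=4,fy=4,interpolation=cv2.INTER_CUBIC))
```

```text
t 8.45 pos [ 0.6118 -0.1284  0.0682] psi 0.03 tilt z [-5.e-04  2.e-04 -1.e+00] q6 -0.33 w 0.0393 F [ 0.2  0.3 -3.3] g 30.0
tool shift [-0.0009 -0.001   0.0107] twist -0.0099
```

View pics/w7c.png

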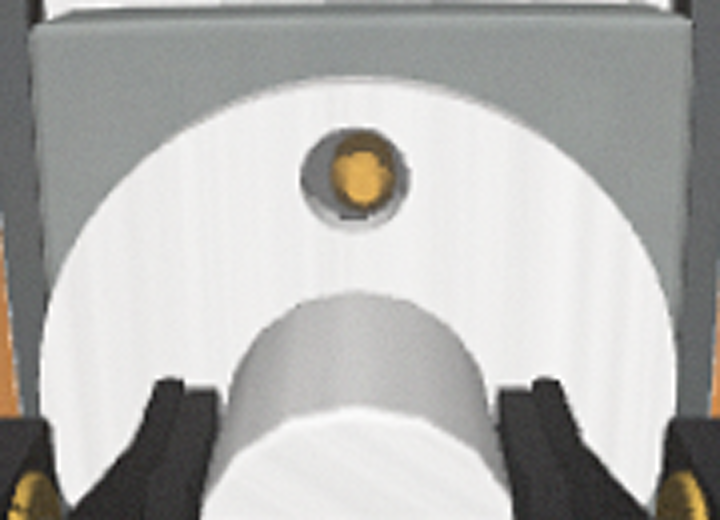

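The stud is in the hole, about 1 mm right of centre at (361,172), with no contact force. I'll trim that and lower further.

jog_arm(deltas=[{"x": 0, "y": 0.001, "z": 0.003, "twist": 0, "hand": 0.03}, {"x": 0, "y": 0, "z": 0.004, "twist": 0, "hand": 0.03}, {"x": 0, "y": 0, "z": 0.002, "twist": 0, "hand": 0.03}, {"x": 0, "y": 0, "z": 0.001, "twist": 0, "hand": 0.03}, {"x": 0, "y": 0, "z": 0, "twist": 0, "hand": 0.03}, {"x": 0, "y": 0, "z": 0, "twist": 0, "hand": 0.03}])

```text
clock: 9.0
position: [0.6129, -0.1284, 0.0584]
orientation: [-0.0, 0.707, 0.707, -0.0]
wrist_force: [-0.7, 0.4, -3.3]
width: 0.454
gripper_force: 30.0
```

jog_arm(deltas=[{"x": 0, "y": 0, "z": 0.001, "twist": 0, "hand": 0.03}, {"x": 0, "y": 0, "z": 0.0005, "twist": 0, "hand": 0.03}, {"x": 0, "y": 0, "z": 0, "twist": 0, "hand": 0.03}])

```text
clock: 9.25
position: [0.6133, -0.1286, 0.0576]
orientation: [0.0, 0.707, 0.707, 0.0]
wrist_force: [-1.0, -0.3, -0.5]
width: 0.454
gripper_force: 30.0
```

jog_arm(deltas=[{"x": 0, "y": 0, "z": 0, "twist": 0, "hand": 0.075}, {"x": 0, "y": 0, "z": 0, "twist": 0, "hand": 0.075}, {"x": 0, "y": 0, "z": 0, "twist": 0, "hand": 0.075}, {"x": 0, "y": 0, "z": 0, "twist": 0, "hand": 0.075}, {"x": 0, "y": 0, "z": -0.01, "twist": 0, "hand": 0.075}, {"x": 0, "y": 0, "z": -0.03, "twist": 0, "hand": 0.075}, {"x": 0, "y": 0, "z": -0.04, "twist": 0, "hand": 0.075}, {"x": 0, "y": 0, "z": -0.03, "twist": 0, "hand": 0.075}, {"x": 0, "y": 0, "z": 0, "twist": 0, "hand": 0.0}, {"x": 0, "y": 0, "z": 0, "twist": 0, "hand": 0.0}, {"x": 0, "y": 0, "z": 0, "twist": 0, "hand": 0.0}])

```text
clock: 10.17
position: [0.6129, -0.1284, 0.1673]
orientation: [0.0, 0.707, 0.707, 0.0]
wrist_force: [-0.6, 0.2, 0.1]
width: 0.718
gripper_force: 0.0
```

Run:
```python
from h import *
go([.6125,-.25,.055],0.6)
t=arm.capture('top');cv2.imwrite('pics/t2.png',cv2.resize(t['img'][138:212,222:406],None,fx=4.3,fy=4.3,interpolation=cv2.INTER_CUBIC))
c=arm.capture('wrist');cv2.imwrite('pics/w8.png',c['img'])
```

```text
t 10.17 pos [ 0.6129 -0.1284  0.1673] psi 0.03 tilt z [ 3.e-04 -1.e-04 -1.e+00] q6 -0.33 w 0.0624 F [-0.6  0.2  0.1] g 0.0
tool shift [-0.1216 -0.0005  0.1124] twist -0.0099
```

View pics/w8.png

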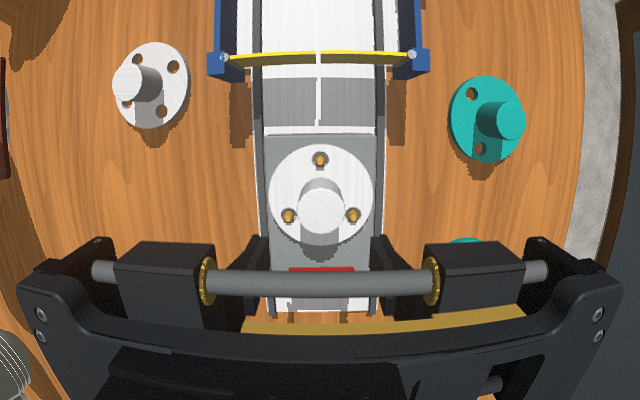

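The flange is seated: all three studs show in the holes at (320,160), (288,215) and (353,215). Now I go behind the push plate with the fingers shut.

jog_arm(deltas=[{"x": -0.03, "y": 0, "z": 0, "twist": -0.005, "hand": 0.0}, {"x": -0.03, "y": 0, "z": 0, "twist": 0, "hand": 0.0}, {"x": -0.03, "y": 0, "z": 0, "twist": 0, "hand": 0.0}, {"x": -0.032, "y": 0, "z": 0, "twist": 0, "hand": 0.0}, {"x": 0, "y": 0, "z": 0, "twist": 0, "hand": 0.0}, {"x": 0, "y": 0, "z": 0.03, "twist": 0, "hand": 0.0}, {"x": 0, "y": 0, "z": 0.03, "twist": 0, "hand": 0.0}, {"x": 0, "y": 0, "z": 0.03, "twist": 0, "hand": 0.0}, {"x": 0, "y": 0, "z": 0.03, "twist": 0, "hand": 0.0}, {"x": 0, "y": 0, "z": 0, "twist": 0, "hand": 0.0}, {"x": 0, "y": 0, "z": 0, "twist": 0, "hand": 0.0}])

```text
clock: 11.18
position: [0.6109, -0.2488, 0.0436]
orientation: [-0.004, 0.705, 0.709, -0.001]
wrist_force: [0.3, 0.1, -0.2]
width: 0.01
gripper_force: 0.0
```

jog_arm(deltas=[{"x": 0.005, "y": 0, "z": 0, "twist": 0, "hand": 0.0}, {"x": 0.005, "y": 0, "z": 0, "twist": 0, "hand": 0.0}, {"x": 0.005, "y": 0, "z": 0, "twist": 0, "hand": 0.0}, {"x": 0.005, "y": 0, "z": 0, "twist": 0, "hand": 0.0}, {"x": 0.005, "y": 0, "z": 0, "twist": 0, "hand": 0.0}, {"x": 0.005, "y": 0, "z": 0, "twist": 0, "hand": 0.0}, {"x": 0.005, "y": 0, "z": 0, "twist": 0, "hand": 0.0}, {"x": 0.005, "y": 0, "z": 0, "twist": 0, "hand": 0.0}])

```text
clock: 11.85
position: [0.6146, -0.2124, 0.0493]
orientation: [0.003, 0.705, 0.709, -0.0]
wrist_force: [-1.0, -6.9, 0.7]
width: 0.003
gripper_force: 3.4
```

jog_arm(deltas=[{"x": 0.009, "y": 0, "z": 0, "twist": 0, "hand": 0.0}, {"x": 0.009, "y": 0, "z": 0, "twist": 0, "hand": 0.0}, {"x": 0.009, "y": 0, "z": 0, "twist": 0, "hand": 0.0}, {"x": 0.009, "y": 0, "z": 0, "twist": 0, "hand": 0.0}, {"x": 0.009, "y": 0, "z": 0, "twist": 0, "hand": 0.0}, {"x": 0.009, "y": 0, "z": 0, "twist": 0, "hand": 0.0}, {"x": 0.009, "y": 0, "z": 0, "twist": 0, "hand": 0.0}, {"x": 0.009, "y": 0, "z": 0, "twist": 0, "hand": 0.0}, {"x": 0.009, "y": 0, "z": 0, "twist": 0, "hand": 0.0}, {"x": 0.009, "y": 0, "z": 0, "twist": 0, "hand": 0.0}, {"x": 0.009, "y": 0, "z": 0, "twist": 0, "hand": 0.0}, {"x": 0.009, "y": 0, "z": 0, "twist": 0, "hand": 0.0}])

```text
clock: 12.85
position: [0.6142, -0.1048, 0.0493]
orientation: [0.003, 0.705, 0.709, -0.0]
wrist_force: [0.6, -9.8, 2.2]
width: 0.006
gripper_force: 4.6
```

jog_arm(deltas=[{"x": 0.009, "y": 0, "z": 0, "twist": 0, "hand": 0.0}, {"x": 0.009, "y": 0, "z": 0, "twist": 0, "hand": 0.0}, {"x": 0.009, "y": 0, "z": 0, "twist": 0, "hand": 0.0}, {"x": 0.009, "y": 0, "z": 0, "twist": 0, "hand": 0.0}, {"x": 0.009, "y": 0, "z": 0, "twist": 0, "hand": 0.0}, {"x": 0.009, "y": 0, "z": 0, "twist": 0, "hand": 0.0}, {"x": 0.009, "y": 0, "z": 0, "twist": 0, "hand": 0.0}, {"x": 0.009, "y": 0, "z": 0, "twist": 0, "hand": 0.0}, {"x": 0.009, "y": 0, "z": 0, "twist": 0, "hand": 0.0}, {"x": 0.009, "y": 0, "z": 0, "twist": 0, "hand": 0.0}, {"x": 0.009, "y": 0, "z": 0, "twist": 0, "hand": 0.0}, {"x": 0.009, "y": 0, "z": 0, "twist": 0, "hand": 0.0}])

```text
clock: 13.85
position: [0.6136, 0.0038, 0.0492]
orientation: [0.003, 0.705, 0.709, -0.0]
wrist_force: [-1.0, -8.7, 3.7]
width: 0.006
gripper_force: 4.5
```

jog_arm(deltas=[{"x": 0.009, "y": 0, "z": 0, "twist": 0, "hand": 0.0}, {"x": 0.009, "y": 0, "z": 0, "twist": 0, "hand": 0.0}, {"x": 0.009, "y": 0, "z": 0, "twist": 0, "hand": 0.0}, {"x": 0.009, "y": 0, "z": 0, "twist": 0, "hand": 0.0}, {"x": 0.006, "y": 0, "z": 0, "twist": 0, "hand": 0.0}, {"x": 0.004, "y": 0, "z": 0, "twist": 0, "hand": 0.0}, {"x": 0.004, "y": 0, "z": 0, "twist": 0, "hand": 0.0}, {"x": 0.004, "y": 0, "z": 0, "twist": 0, "hand": 0.0}, {"x": 0, "y": 0, "z": 0, "twist": 0, "hand": 0.0}])

```text
clock: 14.6
position: [0.6132, 0.0585, 0.0492]
orientation: [0.002, 0.705, 0.709, 0.0]
wrist_force: [-0.4, -5.4, 4.6]
width: 0.001
gripper_force: 2.8
```

Now small steps, watching for the stop.

jog_arm(deltas=[{"x": 0.004, "y": 0, "z": 0, "twist": 0, "hand": 0.0}, {"x": 0.004, "y": 0, "z": 0, "twist": 0, "hand": 0.0}, {"x": 0.004, "y": 0, "z": 0, "twist": 0, "hand": 0.0}, {"x": 0.003, "y": 0, "z": 0, "twist": 0, "hand": 0.0}, {"x": 0, "y": 0, "z": 0, "twist": 0, "hand": 0.0}])

```text
clock: 15.02
position: [0.613, 0.0734, 0.0492]
orientation: [0.002, 0.705, 0.709, 0.0]
wrist_force: [0.5, -6.0, 4.4]
width: 0.004
gripper_force: 2.9
```

jog_arm(deltas=[{"x": 0.002, "y": 0, "z": 0, "twist": 0, "hand": 0.0}, {"x": 0.002, "y": 0, "z": 0, "twist": 0, "hand": 0.0}, {"x": 0, "y": 0, "z": 0, "twist": 0, "hand": 0.0}])

```text
clock: 15.27
position: [0.6129, 0.077, 0.0492]
orientation: [0.002, 0.705, 0.709, -0.0]
wrist_force: [-1.0, -6.9, 4.5]
width: 0.004
gripper_force: 3.6
```

jog_arm(deltas=[{"x": 0.002, "y": 0, "z": 0, "twist": 0, "hand": 0.0}, {"x": 0.002, "y": 0, "z": 0, "twist": 0, "hand": 0.0}, {"x": 0, "y": 0, "z": 0, "twist": 0, "hand": 0.0}])

```text
clock: 15.52
position: [0.6129, 0.0809, 0.0492]
orientation: [0.002, 0.705, 0.709, -0.0]
wrist_force: [-0.2, -8.0, 4.3]
width: 0.008
gripper_force: 3.7
```

jog_arm(deltas=[{"x": 0.001, "y": 0, "z": 0, "twist": 0, "hand": 0.0}, {"x": 0.001, "y": 0, "z": 0, "twist": 0, "hand": 0.0}, {"x": 0, "y": 0, "z": 0, "twist": 0, "hand": 0.0}])

```text
clock: 15.77
position: [0.6129, 0.0814, 0.0492]
orientation: [0.003, 0.705, 0.709, -0.001]
wrist_force: [-2.0, -12.1, 4.9]
width: 0.006
gripper_force: 6.4
```

jog_arm(deltas=[{"x": 0.002, "y": 0, "z": 0, "twist": 0, "hand": 0.0}, {"x": 0, "y": 0, "z": 0, "twist": 0, "hand": 0.0}, {"x": 0, "y": 0, "z": 0, "twist": 0, "hand": 0.0}])

```text
clock: 16.02
position: [0.6129, 0.0815, 0.0492]
orientation: [0.004, 0.705, 0.709, -0.002]
wrist_force: [-2.6, -19.9, 6.2]
width: 0.003
gripper_force: 9.7
```

It is home: the force rises with no travel. Back off a little, lift clear and withdraw.

jog_arm(deltas=[{"x": -0.005, "y": 0, "z": 0, "twist": 0, "hand": 0.0}, {"x": -0.008, "y": 0, "z": 0, "twist": 0, "hand": 0.0}, {"x": 0, "y": 0, "z": 0, "twist": 0, "hand": 0.0}, {"x": 0, "y": 0, "z": -0.02, "twist": 0, "hand": 0.0}, {"x": 0, "y": 0, "z": -0.03, "twist": 0, "hand": 0.0}, {"x": 0, "y": 0, "z": -0.04, "twist": 0, "hand": 0.0}, {"x": 0, "y": 0, "z": -0.04, "twist": 0, "hand": 0.0}, {"x": -0.03, "y": 0, "z": 0, "twist": 0, "hand": 0.0}, {"x": -0.035, "y": 0, "z": 0, "twist": 0, "hand": 0.0}, {"x": -0.035, "y": 0, "z": 0, "twist": 0, "hand": 0.0}, {"x": -0.035, "y": 0, "z": 0, "twist": 0, "hand": 0.0}, {"x": 0, "y": 0, "z": 0, "twist": 0, "hand": 0.0}])

```text
clock: 17.02
position: [0.6124, -0.0667, 0.1774]
orientation: [0.001, 0.707, 0.708, -0.001]
wrist_force: [-0.5, -1.3, 0.1]
width: 0.007
gripper_force: 0.0
```

Run:
```python
from h import *
import pickle
go([.6125,-.25,.055],0.6)
o=arm.get_obs();c=cap('wrist','w9.png')
hsv=cv2.cvtColor(c['img'],cv2.COLOR_BGR2HSV)
# yellow flap components, brass studs, red plate -> world
for nm,lo,hi,z,amin in(('yellow',(22,170,120),(32,255,255),.071,60),('brass',(14,150,90),(22,255,255),.05,10),('red',(0,170,90),(8,255,255),.075,60)):
    m=cv2.inRange(hsv,lo,hi); m[245:]=0; m[:,:200]=0; m[:,440:]=0
    n,l,s,ce=cv2.connectedComponentsWithStats(m)
    for i in range(1,n):
        if s[i,4]>=amin:
            print(nm,s[i],ce[i].round(1),'w',wpx(c,o,*ce[i],z).round(3),'Ledge',wpx(c,o,s[i,0],ce[i][1],z).round(3),'Redge',wpx(c,o,s[i,0]+s[i,2],ce[i][1],z).round(3))
```

```text
t 17.02 pos [ 0.6124 -0.0667  0.1774] psi 0.09 tilt z [ 7.0e-04 -2.5e-03 -1.0e+00] q6 -0.24 w 0.0006 F [-0.5 -1.3  0.1] g 0.0
tool shift [-0.183  -0.0003  0.1229] twist -0.0088
yellow [321 121  81   6 273] [363.3 123.2] w [0.651 0.004 0.071] Ledge [0.614 0.003 0.071] Redge [0.685 0.005 0.071]
yellow [233 122  82   7 282] [273.  124.5] w [0.572 0.003 0.071] Ledge [0.536 0.004 0.071] Redge [0.609 0.002 0.071]
brass [ 200    0   60  245 5358] [218.7 163.9] w [ 0.514 -0.035  0.05 ] Ledge [ 0.494 -0.034  0.05 ] Redge [ 0.556 -0.036  0.05 ]
brass [ 380    0   60  245 6599] [419.7 162.8] w [ 0.711 -0.033  0.05 ] Ledge [ 0.671 -0.034  0.05 ] Redge [ 0.733 -0.032  0.05 ]
brass [248 131   5   6  13] [250.4 133.8] w [ 0.547 -0.006  0.05 ] Ledge [ 0.545 -0.006  0.05 ] Redge [ 0.55  -0.006  0.05 ]
red [279  10  81  12 874] [319.1  15.3] w [0.612 0.099 0.075] Ledge [0.578 0.1   0.075] Redge [0.647 0.1   0.075]
```

```bash
python3 -c "
from station import arm
print(arm.close_job())"
```

```text
the job is handed in; nothing more can be done
None
```

I've handed the job in, but no verdict came back: the three-hole flange was fitted on the studs, and the sledge was pushed home against the stop with both flaps shut. The flange's seating was last seen before the push, not rechecked in the bay. I viewed 11 pictures, one over the limit of 10.

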